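# Ready the contact grill: drip tray home, lid flipped open to stay

## Task

Get the contact grill ready for the croquettes: push its drip tray fully home, and raise the lid with the fingertips from under its front handle and push it over until it leans back and stays open by itself. Use only the fingertips or the outside of the fingers and grip nothing, do not let the lid slam in either direction, and leave the oil bottle, the knife and the croquettes alone.

Things in the scene. Friction and masses are not known exactly. Their poses are not given: they have to be found in the camera images.
- grill: Fixed compact contact grill, lid closed (sizes here in mm). Base 180 deep (x) x 230 wide (y) x 52 tall, black; origin on the worktop under the base's centre. Its x axis runs from the front (tray and handle side) to the back (hinge), y across, z up. Front face at x = -90, back at x = +90. Closed, the whole grill is 105 tall; it can stand turned on the worktop.
- lid (a joint): Hinge of the lid, rad: 0 closed, 1.92 (its stop) open, leaning back. The lid swings up about the hinge line. Its weight (0.75 kg, +-30 %) shuts it below about 1.35 and drops it open beyond; the hinge is nearly frictionless, lightly damped. Lifting at the handle takes about 2 to 4.5 N at first. Nothing holds it between.
- hinge (a point): Middle of the lid's hinge line, 64 above the worktop and 88 behind the grill's centre; the line runs along the grill's y axis.
- handle_edge (a point): Middle of the lower outer edge of the black handle flap on the lid's front; it moves with the lid. Closed it is 124 in front of the grill's centre and 89 above the worktop, so 213 from the hinge line. The flap is 130 wide, 10 thick, juts 40 out of the lid's front and rises outwards at 25 degrees; the space below it is free down to the worktop (or the tray). Its top carries a steel trim, like the lid's steel cover.
- tray (a joint): How far the drip tray stands out of the slot low in the grill's front, m: 0 fully home (front flush with the base), 0.07 most. It stays where it is left; sliding takes about 2 N, and it stops solidly at home.
- tray_face (a point): Middle of the drip tray's flat front face, 18 above the worktop. The face is 132 wide and 20 tall (8 to 28 above the worktop), black with a steel strip, and looks to the front. The tray is closed below its rim, 136 deep; the base is solid on both sides of it.
- oil_bottle: Bystander: amber glass oil bottle, 60 across, 200 tall, standing; origin at the centre of its foot.
- knife: Bystander: cook's knife lying on the white board, 290 long along its x (handle to -x), 40 wide, 16 tall; origin at its underside near the bolster.
- croquette_a: Bystander: loose orange-brown croquette on the white board, 60 across, 38 tall; origin at the centre of its underside.
- croquette_b: Bystander: a second such croquette on the board; origin at the centre of its underside.
- board: White chopping board, fixed, 220 (x) x 320 (y) x 14 tall, carrying the knife and croquettes; origin at the centre of its underside.

How it is judged:
By the outcome, as a careful person would: the job done as asked, in the order asked, and still so for the second after the job is handed in, with the robot touching nothing.
It also fails if it takes over 64 s, if anything falls off the work surface, if the arm or the gripper's body presses on something with over 40 N, if the wrist force passes 120 N, or if a joint passes its speed limit or range.

## Robot

A 6-joint arm with a two-finger parallel gripper is mounted at the origin on the work surface. World frame = base frame: x ahead of the robot, y to its left, z up, the work surface at z = 0. Lengths are in m, angles in rad, forces in N, time in s.
With the tool pointing down it reaches from about 0.35 to 0.975 m from the base axis. Payload 4.9 kg.
Tool frame: the origin (TCP) lies at the very end of the fingers, on their centre line; the grasp point (between the pads) lies 19 mm behind it; x points along the fingers, y is the direction in which the jaws open and shut, and the axes are right-handed (so a half turn about x gives the same grasp; the last joint's range is limited). The gripper opens to 85 mm and grips with 20 to 120 N. Pads are 22 mm wide; open, the fingers measure 114 mm over their backs; the gripper's body (76 mm by 85 mm) begins 54 mm behind the grasp point. The pads swing forward as they close: fully open they stand 13 mm farther back than shut.
Start: joints at [-1.326, 0.053, 1.613, -0, 1.476, -0.119], TCP at [0.222, -0.584, 0.231] pointing down, gripper open.
Joint ranges: [-3.01, 3.01], [-1.01, 2.22], [0.06, 2.58], [-1.02, 4.17], [0.09, 2.62], [-3.14, 3.14]. Speed limits (rad/s): [2.57, 2.57, 3.14, 3.14, 3.14, 3.14].

## Interface

Orientations are given as a rotation vector (axis times angle).
In Python, from station import ctrl, get_image, calibration, finish_job, search_frame, cut_out, mark_of gives the robot as it stands. The module is installed in compiled form; this text tells all that it offers.
- The arm moves only by the tool arm_command, never from a script. Its argument "plan" is a list that holds one entry, the list of rows, each a list of 7 numbers: the shift along the tool's x, y, z in m, then the turn, a rotation vector about the tool's x, y, z in degrees, then the finger opening in m, from 0 to 0.0854. A call has 1 to 20 rows; each row shifts and turns the pose as measured when the row begins, along the tool's axes as they then stand; what a row does not reach is not made up. A row lasts 1/12 s, in which the tool goes at most 41.7 mm and 7.16 degrees, less where a joint would pass 70% of its speed; a pose out of reach is approached as far as the arm can. A call with a gripper value outside its range is refused whole. The fingers move at their own pace and stop on an object; "squeeze" is the grip in N (left out, the last holds). Time passes only in rows, so rows that do not move let the fingers close. It gives the time, the measured TCP pose, the force and the opening at its end, in the units of the state.
- ctrl.get_obs(): the state, without advancing time (a new reading comes with each control period).
- get_image(name): name is "side" or "top"; returns the picture (400x640x3 uint8, red, green, blue); there is no depth.
- calibration(name): a dict with "fx", "fy", "cx", "cy" (pixels), "k1" (the pictures are not rectified: a ray, as slopes to the right and down, at radius r is drawn at 1 + k1 r^2 times it, then the intrinsics apply), "cam_to_world" (4x4, takes a point from camera to world coordinates). Camera axes: x right, y down, z forward; pixel columns grow to the right and rows downward; lengths in m; the calibration is good to about 2 mm. A picture is of the moment at which its call begins. calibration takes no time and is no camera call.
- finish_job(): hands the job in, once; it reports no verdict.
Trained networks look in the newest picture that a camera, given by its name, has taken for a name from the list of things; names that differ only in an ending like _2 or _b are one class to them, and where a whole thing is asked for, a point or a joint stands for the part that bears it (a point fixed in the world has none). Each returns a list of dicts, best first, with "conf" (0 to 1); they miss things now and then, are a little off and sometimes report something else, mostly with a low value. They report only what shows in the picture. A call takes as long as a camera call.
- search_frame(camera, thing): "at" ([x, y, z] in m, in the coordinates of the camera as it stood for that picture, good to about 4 mm: the middle of the surface that is visible of it).
- cut_out(camera, thing): "mask" (400x640 bool, what is visible of it).
- mark_of(camera, thing): "at" ([x, y, z] in m, in the coordinates of the camera as it stood for that picture, good to about 4 mm: a listed point, or the origin of a listed thing).
The state is a dict: "t": time; "q": joint angles; "dq": joint speeds; "effort": joint torques, N m; "tool_pos": TCP position; "tool_rot": TCP orientation; "contact_force": force on the tool from outside, world axes, zero at the start; "wrist_torque": the same for the moment, N m; "opening": finger opening in m.
Only numpy, scipy, OpenCV 4.12 (cv2) and the standard library are available. Lean on these libraries where they do the work, as an engineer would, in place of code of your own. Each camera call takes 0.05 s, during which the arm holds its last target. There are 200 camera calls.

## Working session

There is one attempt and no reset: what is moved stays moved. The work goes in short steps, Python scripts to look and compute and a tool call to move; the robot and the scene stay as the last step left them, time stands still between calls to the robot, and variables do not carry over. Pictures are saved under pics/ and viewed, about 8 in all and at most 12, crops included, and the job is handed in when it is done.

Besides the shell and the picture viewer there is one more tool, called after "Call:" by a JSON object that holds its "fn" and its "kwargs". arm_command: Moves the arm, as the interface text tells. Its arguments: {"type":"object","properties":{"plan":{"type":"array","items":{"type":"array","items":{"type":"array","items":{"type":"number"}}}},"squeeze":{"type":"number"}},"required":["plan"]}

```bash
mkdir -p pics; cat > h.py <<'E'
import numpy as np, cv2
from scipy.spatial.transform import Rotation as R
from station import *
def w(cam,p): 
    T=np.array(calibration(cam)["cam_to_world"]); return T[:3,:3]@np.array(p)+T[:3,3]
def proj(cam,P):
    c=calibration(cam);T=np.linalg.inv(np.array(c["cam_to_world"]));p=T[:3,:3]@np.array(P)+T[:3,3]
    x,y=p[:2]/p[2];s=1+c["k1"]*(x*x+y*y);return c["fx"]*x*s+c["cx"],c["fy"]*y*s+c["cy"]
def snap(cam,fn):
    im=get_image(cam);cv2.imwrite("pics/"+fn,im[:,:,::-1]);return im
def st():
    o=ctrl.get_obs();M=R.from_rotvec(o["tool_rot"]).as_matrix()
    print("t",round(o["t"],2),"pos",np.round(o["tool_pos"],4),"q",np.round(o["q"],3),"F",np.round(o["contact_force"],1),"op",round(o["opening"],4));print(np.round(M,3));return o,M
E
python3 - <<'E'
from h import *
st()
for c in("side","top"):
    snap(c,c+"0.png")
    print(c,np.round(np.array(calibration(c)["cam_to_world"])[:3,3],3))
    for t in("grill","hinge","handle_edge","tray_face","oil_bottle","knife","croquette_a","board"):
        print(t,[(round(d["conf"],2),np.round(w(c,d["at"]),3).tolist()) for d in mark_of(c,t)[:3]])
E
```

```text
t 0.0 pos [ 0.2222 -0.5835  0.2301] q [-1.326  0.053  1.614  0.     1.476 -0.119] F [ 0.3  1.3 -0.1] op 0.0856
[[-0.001  0.356 -0.935]
 [ 0.002 -0.935 -0.356]
 [-1.    -0.002 -0.   ]]
side [0.212 0.793 0.816]
grill [(0.9, [0.543, 0.082, 0.001])]
hinge [(0.66, [0.547, -0.002, 0.065])]
handle_edge [(0.93, [0.534, 0.208, 0.091])]
tray_face [(0.81, [0.538, 0.216, 0.019])]
oil_bottle [(0.84, [0.764, -0.108, -0.001])]
knife [(0.69, [0.661, -0.424, 0.017])]
croquette_a [(0.75, [0.564, -0.361, 0.016]), (0.55, [0.577, -0.49, 0.016])]
board [(0.65, [0.613, -0.431, 0.0])]
top [ 0.517 -0.15   1.23 ]
grill [(0.78, [0.537, 0.087, -0.001])]
hinge [(0.78, [0.543, -0.008, 0.063])]
handle_edge [(0.8, [0.538, 0.209, 0.091])]
tray_face []
oil_bottle [(0.92, [0.764, -0.112, 0.001]), (0.46, [0.535, 0.208, 0.089])]
knife [(0.75, [0.655, -0.425, 0.01])]
croquette_a [(0.64, [0.578, -0.491, 0.013]), (0.61, [0.557, -0.363, 0.013])]
board [(0.87, [0.609, -0.433, 0.002])]
```

View pics/side0.png

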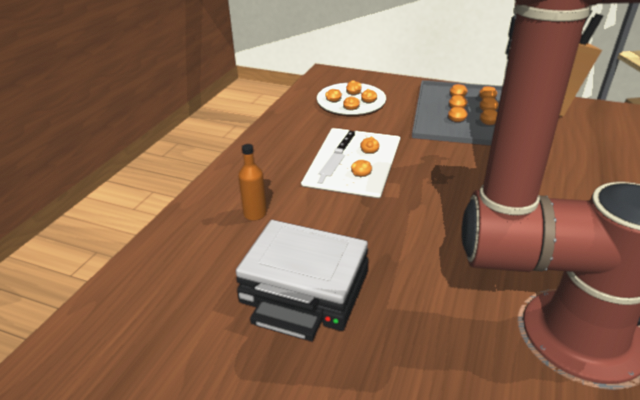

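View pics/top0.png

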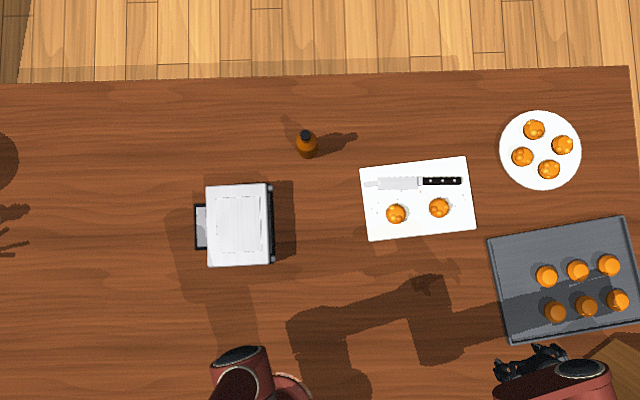

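```bash
cat >> h.py <<'E'
from scipy.linalg import logm,expm
# grill frame: F front dir, X lateral
F=np.array([-0.035,0.9994,0]);X=np.array([0.9994,0.035,0]);Z=np.array([0,0,1.])
HG=np.array([0.545,-0.004,0.064])
def P(lat,f,z): return HG+lat*X+f*F+Z*(z-0.064)   # f measured from hinge line
def rot(b,roll=0):  # tool back direction elevated b deg; jaw along X, rolled about tool x
    b=np.radians(b);x=-(np.cos(b)*F+np.sin(b)*Z);M=np.column_stack([x,X,np.cross(x,X)])
    return M@R.from_euler("x",roll,degrees=True).as_matrix()
def go(pos,M,n,op,start=None):
    if start is None: o,M0=st();p0=o["tool_pos"]
    else: p0,M0=start
    A=np.eye(4);A[:3,:3]=M0;A[:3,3]=p0;B=np.eye(4);B[:3,:3]=M;B[:3,3]=pos
    D=expm(np.real(logm(np.linalg.inv(A)@B))/n);v=np.r_[D[:3,3],np.degrees(R.from_matrix(D[:3,:3]).as_rotvec())]
    print(n,"x",np.round(v[:3],4).tolist()+np.round(v[3:],2).tolist()+[op],"|d|",np.linalg.norm(v[:3]).round(4),np.linalg.norm(v[3:]).round(2))
    T=A.copy()
    for k in range(n): 
        T=T@D
        if k%5==4 or k==n-1: print(k+1,T[:3,3].round(3),end=";")
    print()
    return pos,M
E
python3 - <<'E'
from h import *
a=go(P(0,.36,.33),rot(90),20,0.0)
a=go(P(0,.33,.22),rot(45),10,0.0,a)
E
```

```text
t 0.9 pos [ 0.2224 -0.5841  0.2313] q [-1.326  0.053  1.613 -0.     1.476 -0.119] F [ 0.3  0.3 -0.4] op 0.0853
[[ 0.     0.356 -0.935]
 [-0.    -0.935 -0.356]
 [-1.     0.     0.   ]]
20 x [-0.0049, -0.0155, -0.0505, -3.56, 0.0, -0.0, 0.0] |d| 0.053 3.56
5 [ 0.408 -0.398  0.256];10 [ 0.528 -0.164  0.281];15 [0.571 0.096 0.305];20 [0.532 0.356 0.33 ];
10 x [0.0117, 0.0, -0.001, 0.0, -4.5, 0.0, 0.0] |d| 0.0117 4.5
5 [0.533 0.352 0.272];10 [0.533 0.326 0.22 ];
```

Call:
{"fn": "arm_command", "kwargs": {"plan": [[[-0.008,-0.0115,-0.0374,-2.63,0,0,0],[-0.008,-0.0115,-0.0374,-2.63,0,0,0],[-0.008,-0.0115,-0.0374,-2.63,0,0,0],[-0.008,-0.0115,-0.0374,-2.63,0,0,0],[-0.008,-0.0115,-0.0374,-2.63,0,0,0],[-0.008,-0.0115,-0.0374,-2.63,0,0,0],[-0.008,-0.0115,-0.0374,-2.63,0,0,0],[-0.008,-0.0115,-0.0374,-2.63,0,0,0],[-0.008,-0.0115,-0.0374,-2.63,0,0,0],[-0.008,-0.0115,-0.0374,-2.63,0,0,0],[-0.004,-0.0115,-0.0374,-2.63,0,0,0],[-0.004,-0.0115,-0.0374,-2.63,0,0,0],[0,-0.0115,-0.0374,-2.63,0,0,0],[0,-0.0115,-0.0374,-2.63,0,0,0],[0,-0.0115,-0.0374,-2.63,0,0,0],[0,-0.0115,-0.0374,-2.63,0,0,0],[0,-0.0115,-0.0374,-2.63,0,0,0],[0,-0.0115,-0.0374,-2.63,0,0,0],[0,-0.0115,-0.0374,-2.63,0,0,0],[0,-0.0115,-0.0374,-2.63,0,0,0]]]}}

```text
t: 2.57
tool_pos: [0.568, 0.1162, 0.3251]
tool_rot: [1.401, 1.067, -1.39]
contact_force: [1.4, -0.0, 0.0]
opening: -0.0001
```

```bash
python3 - <<'E'
from h import *
a=go(P(0,.36,.33),rot(90),12,0.0)
E
```

```text
t 2.57 pos [0.568  0.1162 0.3251] q [ 0.075 -0.099  1.608 -0.003  1.623  0.334] F [ 1.4 -0.   0. ] op -0.0001
[[ 0.01   0.967 -0.256]
 [-0.002 -0.256 -0.967]
 [-1.     0.01  -0.   ]]
12 x [-0.0004, -0.0054, -0.0195, -1.4, 0.01, -0.05, 0.0] |d| 0.0203 1.4
5 [0.562 0.217 0.327];10 [0.543 0.317 0.329];12 [0.532 0.356 0.33 ];
```

Call:
{"fn": "arm_command", "kwargs": {"plan": [[[-0.001,-0.009,-0.0334,-2.4,0,0,0],[-0.001,-0.009,-0.0334,-2.4,0,0,0],[-0.001,-0.009,-0.0334,-2.4,0,0,0],[-0.001,-0.009,-0.0334,-2.4,0,0,0],[-0.001,-0.009,-0.0334,-2.4,0,0,0],[-0.001,-0.009,-0.0334,-2.4,0,0,0],[-0.001,-0.009,-0.0334,-2.4,0,0,0],[0.005,0,0,0,-5,0,0],[0.005,0,0,0,-5,0,0],[0.005,0,0,0,-5,0,0],[0.005,0,0,0,-5,0,0],[0.005,0,0,0,-5,0,0],[0.005,0,0,0,-5,0,0],[0.005,0,0,0,-5,0,0]]]}}

```text
t: 3.73
tool_pos: [0.5315, 0.3676, 0.304]
tool_rot: [0.72, 0.732, -1.378]
contact_force: [0.6, -0.4, -0.2]
opening: 0.0004
```

```bash
python3 - <<'E'
from h import *
a=go(P(0,.31,.15),rot(45),8,0.0)
a=go(P(0,.28,.03),rot(25),10,0.0,a)
E
```

```text
t 3.73 pos [0.5315 0.3676 0.304 ] q [ 0.7    0.312  1.289 -0.536  1.889  0.566] F [ 0.6 -0.4 -0.2] op 0.0004
[[ 0.054  0.998  0.036]
 [-0.589  0.061 -0.806]
 [-0.807  0.022  0.591]]
8 x [0.0197, -0.0003, -0.0065, 0.04, -1.1, -0.24, 0.0] |d| 0.0208 1.13
5 [0.534 0.332 0.207];8 [0.534 0.306 0.15 ];
10 x [0.0095, 0.0, -0.008, 0.0, -2.0, 0.0, 0.0] |d| 0.0124 2.0
5 [0.534 0.296 0.089];10 [0.535 0.276 0.03 ];
```

```bash
cat > kin.py <<'E'
from h import *
from scipy.optimize import least_squares
D=[([-1.326,.053,1.613,0,1.476,-.119],[.2224,-.5841,.2313],None),
([.075,-.099,1.608,-.003,1.623,.334],[.568,.1162,.3251],[1.401,1.067,-1.39]),
([.7,.312,1.289,-.536,1.889,.566],[.5315,.3676,.304],[.72,.732,-1.378])]
e=lambda s,a:R.from_euler(s,a)
def fk(q,L):
    a=e("z",q[0]);b=a*e("y",q[1]);c=b*e("y",q[2]);d=c*e("z",q[3])*e("y",q[4]);t=d*e("z",q[5])
    p=a.apply([L[0],0,L[1]])+b.apply([0,0,L[2]])+c.apply([L[3],0,L[4]])+d.apply([0,0,L[5]])
    return p,t
PERM=None
L0=[0,.3,.4,0,.4,.25]
L=least_squares(lambda L:np.r_[np.concatenate([fk(q,L)[0]-p for q,p,_ in D]),1e-3*(L-np.array(L0))],L0).x
# tool frame from t: constant rotation
C=fk(D[1][0],L)[1].inv()*R.from_rotvec(D[1][2])
LO=np.array([-3.01,-1.01,.06,-1.02,.09,-3.14])+.05;HI=np.array([3.01,2.22,2.58,4.17,2.62,3.14])-.05
def ik(pos,M,q0):
    f=lambda q:np.r_[(fk(q,L)[0]-pos)*5,((fk(q,L)[1]*C).inv()*R.from_matrix(M)).as_rotvec()]
    best=None
    for s in range(4):
        x0=np.clip(np.array(q0)+(0 if s==0 else np.random.default_rng(s).normal(0,.5,6)),LO+.01,HI-.01)
        r=least_squares(f,x0,bounds=(LO,HI))
        if best is None or r.cost<best.cost: best=r
        if best.cost<1e-6: break
    return best.x,np.linalg.norm(best.fun)
E
python3 - <<'E'
from kin import *
print("L",L.round(4))
for q,p,r in D: print((fk(q,L)[0]-p).round(4), r and np.degrees(((fk(q,L)[1]*C).inv()*R.from_rotvec(r)).magnitude()).round(2))
print(C.as_matrix().round(3))
def rotyaw(b,yaw,roll): # tool turned about world z by yaw
    return R.from_euler("z",yaw,degrees=True).as_matrix()@rot(b,roll)
q0=D[2][0]
for nm,pos,bs in(("tray",P(0,.179,.016),(25,35)),("lift",P(0,.195,.115),(5,25,45)),("top",P(0,-.0,.26),(70,100))):
  for b in bs:
    for yaw in(0,15,30,45,60):
      print(nm,b,yaw,end=": ")
      for roll in((0,) if nm=="tray" else (-90,90)):
        q,c=ik(pos,rotyaw(b,yaw,roll),q0);print(roll,round(c,3),q.round(2),end="  ")
      print()
E
```

```text
L [ 0.0161  0.1068  0.2594 -0.0626  0.589   0.1332]
[-0.0717 -0.0194  0.0076] None
[ 0.0061 -0.0735  0.0054] 0.0
[ 0.0006 -0.0038 -0.0131] 0.04
[[-0. -1. -0.]
 [-0.  0. -1.]
 [ 1. -0. -0.]]
tray 25 0: 0 0.0 [ 0.51  0.29  1.88 -0.95  1.67  0.74]  
tray 25 15: 0 0.122 [ 0.52  0.19  1.97 -0.97  1.5   0.62]  
tray 25 30: 0 0.242 [ 0.51  0.07  2.07 -0.97  1.3   0.45]  
tray 25 45: 0 0.32 [ 0.49 -0.07  2.19 -0.97  1.05  0.23]  
tray 25 60: 0 0.342 [ 0.45 -0.23  2.32 -0.97  0.76 -0.01]  
tray 35 0: 0 0.0 [ 0.49  0.24  1.91 -0.83  1.56  0.71]  
tray 35 15: 0 0.0 [ 0.5   0.14  2.01 -0.95  1.4   0.59]  
tray 35 30: 0 0.085 [ 0.5   0.03  2.1  -0.97  1.21  0.42]  
tray 35 45: 0 0.152 [ 0.48 -0.08  2.2  -0.97  1.    0.22]  
tray 35 60: 0 0.172 [ 0.45 -0.2   2.31 -0.97  0.77  0.  ]  
lift 5 0: -90 0.261 [ 0.54  0.26  1.78 -0.97  1.98 -0.9 ]  90 0.261 [ 0.54  0.26  1.78 -0.97  1.98  2.24]  
lift 5 15: -90 0.406 [ 0.56  0.15  1.86 -0.97  1.78 -1.01]  90 0.406 [ 0.56  0.15  1.87 -0.97  1.78  2.13]  
lift 5 30: -90 0.525 [ 0.56  0.01  1.98 -0.97  1.53 -1.18]  90 0.525 [ 0.56  0.01  1.98 -0.97  1.53  1
[... 1648 characters left out ...]
9 -0.26  1.29 -2.3 ]  90 0.0 [ 0.05 -0.37  1.99 -0.26  1.29  0.85]  
top 70 60: -90 0.0 [ 0.03 -0.4   2.01 -0.18  1.23 -2.58]  90 0.0 [ 0.03 -0.4   2.01 -0.18  1.23  0.56]  
top 100 0: -90 0.0 [-0.05 -0.24  1.86  0.17  1.54 -1.66]  90 0.0 [-0.05 -0.24  1.86  0.17  1.53  1.48]  
top 100 15: -90 0.0 [-0.05 -0.21  1.84  0.16  1.58 -1.92]  90 0.0 [-0.05 -0.21  1.84  0.16  1.58  1.22]  
top 100 30: -90 0.0 [-0.04 -0.19  1.82  0.14  1.61 -2.17]  90 0.0 [-0.04 -0.19  1.82  0.14  1.61  0.97]  
top 100 45: -90 0.0 [-0.04 -0.18  1.8   0.11  1.65 -2.43]  90 0.0 [-0.04 -0.18  1.8   0.11  1.65  0.72]  
top 100 60: -90 0.0 [-0.03 -0.16  1.79  0.08  1.67 -2.68]  90 0.0 [-0.03 -0.16  1.79  0.08  1.67  0.46]
```

```bash
python3 - <<'E'
s=open('kin.py').read()
s=s.replace("c.apply([L[3],0,L[4]])+d.apply([0,0,L[5]])","c.apply([L[3],L[6],L[4]])+d.apply([0,L[7],L[5]])").replace("L0=[0,.3,.4,0,.4,.25]","L0=[0,.3,.4,0,.4,.25,.07,0]")
open('kin.py','w').write(s)
E
cat > t.py <<'E'
from kin import *
print("L",L.round(4))
for q,p,r in D: print((fk(q,L)[0]-p).round(4))
def rotyaw(b,yaw,roll): return R.from_euler("z",yaw,degrees=True).as_matrix()@rot(b,roll)
q0=D[2][0]
for nm,pos,bs in(("tray",P(0,.179,.016),(25,30,35)),("lift",P(0,.195,.115),(5,15,25,35))):
  for b in bs:
    for yaw in(-30,-15,0):
      q,c=ik(pos,rotyaw(b,yaw,0 if nm=="tray" else -90),q0);print(nm,b,yaw,round(c,3),q.round(2))
E
python3 t.py
```

```text
L [0.0007 0.2368 0.4259 0.0943 0.6091 0.279  0.0735 0.0007]
[-0. -0.  0.]
[-0.  0. -0.]
[-0. -0.  0.]
tray 25 -30 0.0 [ 0.45  0.78  1.35 -0.62  1.97  1.  ]
tray 25 -15 0.0 [ 0.51  0.71  1.46 -0.77  1.84  0.89]
tray 25 0 0.0 [ 0.57  0.63  1.6  -0.9   1.68  0.82]
tray 30 -30 0.0 [ 0.44  0.73  1.39 -0.58  1.91  1.  ]
tray 30 -15 0.0 [ 0.5   0.66  1.5  -0.72  1.77  0.88]
tray 30 0 0.0 [ 0.56  0.58  1.62 -0.85  1.62  0.8 ]
tray 35 -30 0.0 [ 0.43  0.68  1.43 -0.54  1.84  1.  ]
tray 35 -15 0.0 [ 0.49  0.61  1.53 -0.67  1.71  0.87]
tray 35 0 0.0 [ 0.54  0.54  1.65 -0.8   1.57  0.77]
lift 5 -30 0.0 [ 0.49  0.83  1.27 -0.86  2.31 -0.72]
lift 5 -15 0.034 [ 0.55  0.75  1.38 -0.97  2.15 -0.78]
lift 5 0 0.19 [ 0.6   0.64  1.49 -0.97  1.98 -0.82]
lift 15 -30 0.0 [ 0.48  0.74  1.3  -0.74  2.2  -0.67]
lift 15 -15 0.0 [ 0.55  0.67  1.42 -0.89  2.05 -0.77]
lift 15 0 0.057 [ 0.6   0.57  1.55 -0.97  1.88 -0.84]
lift 25 -30 0.0 [ 0.47  0.65  1.35 -0.65  2.09 -0.65]
lift 25 -15 0.0 [ 0.53  0.58  1.46 -0.78  1.95 -0.77]
lift 25 0 0.0 [ 0.59  0.49  1.59 -0.91  1.78 -0.86]
lift 35 -30 0.0 [ 0.45  0.56  1.41 -0.55  1.97 -0.63]
lift 35 -15 0.0 [ 0.51  0.49  1.51 -0.68  1.84 -0.78]
lift 35 0 0.0 [ 0.56  0.4   1.63 -0.79  1.69 -0.9 ]
```

```bash
python3 - <<'E'
from h import *
a=go(P(0,.31,.13),rot(45),8,0.0)
a=go(P(0,.29,.03),rot(27),7,0.0,a)
E
```

```text
t 3.73 pos [0.5315 0.3676 0.304 ] q [ 0.7    0.312  1.289 -0.536  1.889  0.566] F [ 0.6 -0.4 -0.2] op 0.0004
[[ 0.054  0.998  0.036]
 [-0.589  0.061 -0.806]
 [-0.807  0.022  0.591]]
8 x [0.0216, -0.0003, -0.0081, 0.04, -1.1, -0.24, 0.0] |d| 0.0231 1.13
5 [0.534 0.332 0.194];8 [0.534 0.306 0.13 ];
7 x [0.011, -0.0, -0.0097, 0.0, -2.57, 0.0, 0.0] |d| 0.0146 2.57
5 [0.535 0.295 0.058];7 [0.535 0.286 0.03 ];
```

Call:
{"fn": "arm_command", "kwargs": {"plan": [[[0.0216,-0.0003,-0.0081,0,-1.1,-0.24,0],[0.0216,-0.0003,-0.0081,0,-1.1,-0.24,0],[0.0216,-0.0003,-0.0081,0,-1.1,-0.24,0],[0.0216,-0.0003,-0.0081,0,-1.1,-0.24,0],[0.0216,-0.0003,-0.0081,0,-1.1,-0.24,0],[0.0216,-0.0003,-0.0081,0,-1.1,-0.24,0],[0.0216,-0.0003,-0.0081,0,-1.1,-0.24,0],[0.0216,-0.0003,-0.0081,0,-1.1,-0.24,0],[0.011,0,-0.0097,0,-2.57,0,0],[0.011,0,-0.0097,0,-2.57,0,0],[0.011,0,-0.0097,0,-2.57,0,0],[0.011,0,-0.0097,0,-2.57,0,0],[0.011,0,-0.0097,0,-2.57,0,0],[0.011,0,-0.0097,0,-2.57,0,0],[0.011,0,-0.0097,0,-2.57,0,0]]]}}

```text
t: 4.98
tool_pos: [0.5345, 0.2704, 0.0075]
tool_rot: [0.327, 0.344, -1.511]
contact_force: [-13.7, 31.0, 57.9]
opening: -0.0002
```

```bash
python3 - <<'E'
from h import *
a=go(P(0,.265,.014),rot(27),3,0.0)
a=go(P(0,.205,.014),rot(27),10,0.0,a)
im=snap("side","side1.png");cv2.imwrite("pics/c1.png",cv2.resize(im[170:370,190:430,::-1],(720,600)))
print([(d["conf"],w("side",d["at"]).round(3)) for d in mark_of("side","tray_face")])
E
```

```text
t 4.98 pos [0.5345 0.2704 0.0075] q [ 0.684  0.753  1.422 -0.835  1.789  0.832] F [-13.7  31.   57.9] op -0.0002
[[ 0.03   0.999  0.018]
 [-0.909  0.035 -0.416]
 [-0.416 -0.003  0.909]]
3 x [0.002, 0.0003, 0.0033, 0.06, 0.8, 0.03, 0.0] |d| 0.0039 0.8
3 [0.536 0.261 0.014];
10 x [0.0053, 0.0, 0.0027, 0.0, 0.0, -0.0, 0.0] |d| 0.006 0.0
5 [0.537 0.231 0.014];10 [0.538 0.201 0.014];
[(0.79, array([0.539, 0.215, 0.019]))]
```

View pics/c1.png

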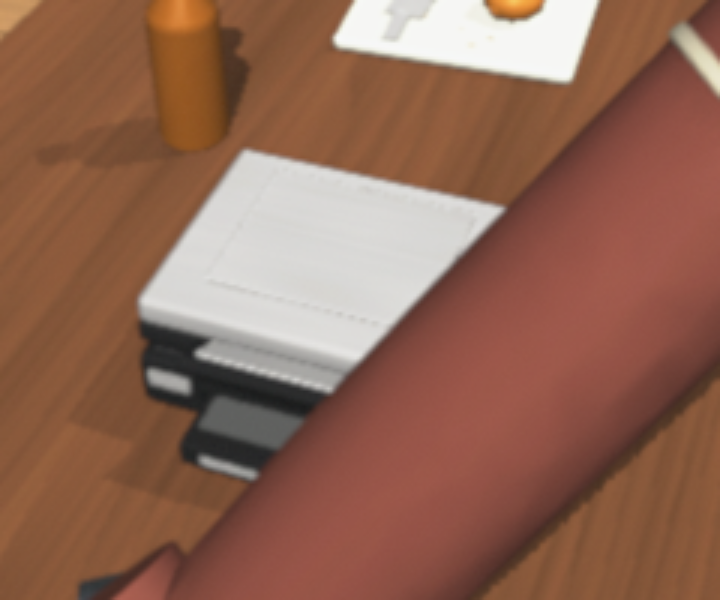

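Call:
{"fn": "arm_command", "kwargs": {"plan": [[[-0.002,0,0.01,0,0,0,0],[0,0,0,0,0,0,0],[0,0,0,0,0,0,0]]]}}

```text
t: 5.33
tool_pos: [0.5349, 0.2658, 0.0164]
tool_rot: [0.321, 0.339, -1.513]
contact_force: [-0.4, -0.0, -0.1]
opening: 0.0
```

```bash
python3 - <<'E'
from h import *
a=go(P(0,.265,.016),rot(27),3,0.0)
a=go(P(0,.20,.016),rot(27),10,0.0,a)
E
```

```text
t 5.33 pos [0.5349 0.2658 0.0164] q [ 0.679  0.738  1.431 -0.843  1.796  0.824] F [-0.4 -0.  -0.1] op 0.0
[[ 0.029  0.999  0.018]
 [-0.912  0.034 -0.41 ]
 [-0.41  -0.004  0.912]]
3 x [0.0016, 0.0002, 0.0006, 0.06, 0.93, 0.06, 0.0] |d| 0.0017 0.93
3 [0.536 0.261 0.016];
10 x [0.0058, -0.0, 0.003, 0.0, 0.0, -0.0, 0.0] |d| 0.0065 0.0
5 [0.537 0.228 0.016];10 [0.538 0.196 0.016];
```

Call:
{"fn": "arm_command", "kwargs": {"plan": [[[0.0055,0,0.0025,0,0,0,0],[0.0055,0,0.0025,0,0,0,0],[0.0055,0,0.0025,0,0,0,0],[0.0055,0,0.0025,0,0,0,0],[0.0055,0,0.0025,0,0,0,0],[0.0055,0,0.0025,0,0,0,0],[0.0055,0,0.0025,0,0,0,0],[0.0055,0,0.0025,0,0,0,0]]]}}

```text
t: 6.0
tool_pos: [0.5355, 0.2109, 0.0131]
tool_rot: [0.319, 0.341, -1.514]
contact_force: [-1.3, 1.7, -0.1]
opening: -0.0004
```

Call:
{"fn": "arm_command", "kwargs": {"plan": [[[0.0046,0,0.0021,0,0,0,0],[0.0046,0,0.0021,0,0,0,0],[0.0046,0,0.0021,0,0,0,0],[0.0046,0,0.0021,0,0,0,0]]]}}

```text
t: 6.33
tool_pos: [0.5361, 0.1889, 0.0132]
tool_rot: [0.32, 0.343, -1.514]
contact_force: [-1.0, 1.6, -0.9]
opening: -0.0001
```

Call:
{"fn": "arm_command", "kwargs": {"plan": [[[0.003,0,0.0016,0,0,0,0],[0.002,0,0.001,0,0,0,0],[0.002,0,0.001,0,0,0,0]]]}}

```text
t: 6.58
tool_pos: [0.5363, 0.1798, 0.0132]
tool_rot: [0.321, 0.344, -1.514]
contact_force: [0.6, 1.5, -0.7]
opening: -0.0003
```

Call:
{"fn": "arm_command", "kwargs": {"plan": [[[0.002,0,0.001,0,0,0,0],[0.002,0,0.001,0,0,0,0]]]}}

```text
t: 6.75
tool_pos: [0.5366, 0.177, 0.0132]
tool_rot: [0.325, 0.347, -1.512]
contact_force: [-4.7, 23.1, 1.3]
opening: 0.0001
```

Call:
{"fn": "arm_command", "kwargs": {"plan": [[[-0.009,0,-0.0035,0,0,0,0],[-0.011,0,-0.0045,0,0,0,0],[-0.011,0,-0.0045,0,0,0,0],[-0.014,0,-0.0045,0,0,0,0],[-0.018,0,-0.0045,0,0,0,0],[-0.02,0,-0.004,0,0,0,0],[-0.02,0,-0.004,0,0,0,0],[-0.02,0,0.004,0,0,0,0],[0,0,0,0,0,0,0]]]}}

```text
t: 7.5
tool_pos: [0.532, 0.3083, 0.0428]
tool_rot: [0.321, 0.343, -1.513]
contact_force: [0.2, 0.6, 0.5]
opening: 0.0
```

```bash
python3 - <<'E'
from h import *
st()
for c in("side","top"):
    im=snap(c,c+"2.png")
    print(c,[(round(d["conf"],2),w(c,d["at"]).round(3)) for t in("tray_face","handle_edge","hinge") for d in mark_of(c,t)[:2]])
    if c=="side": cv2.imwrite("pics/c2.png",cv2.resize(im[200:360,210:402,::-1],(720,600)))
E
```

```text
t 7.5 pos [0.532  0.3083 0.0428] q [ 0.725  0.746  1.36  -0.822  1.866  0.799] F [0.2 0.6 0.5] op 0.0
[[ 0.029  0.999  0.02 ]
 [-0.911  0.034 -0.412]
 [-0.412 -0.007  0.911]]
side [(0.47, array([0.541, 0.174, 0.017])), (0.94, array([0.538, 0.206, 0.089])), (0.23, array([ 0.765, -0.107, -0.003])), (0.75, array([ 0.547, -0.003,  0.065]))]
top [(0.85, array([0.537, 0.206, 0.087])), (0.63, array([ 0.546, -0.007,  0.06 ]))]
```

View pics/c2.png

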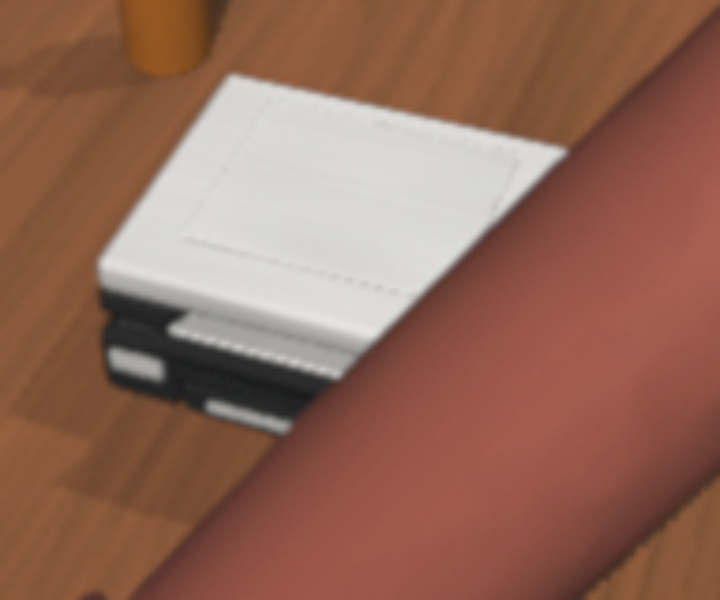

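```bash
cat >> h.py <<'E'
OP=0.04
def cage(th,s=.020,gap=.0,b=None,op=OP,sw=.004):
    """TCP pose: front finger inner tip corner at overlap s on flap underside, lid angle th deg"""
    if b is None: b=27+0.7*th
    t=np.radians(th);E=np.array([.212,.025]);u=np.array([np.cos(np.radians(25)),np.sin(np.radians(25))]);n=np.array([-u[1],u[0]])
    Q=E-s*u-gap*n;Q=np.array([[np.cos(t),-np.sin(t)],[np.sin(t),np.cos(t)]])@Q
    br=np.radians(b);back=np.array([np.cos(br),np.sin(br)]);v=np.array([-back[1],back[0]])
    T=Q+op/2*v-sw*back
    return P(0,T[0],T[1]+.064),rot(b,-90)
E
python3 - <<'E'
from kin import *
o,M=st()
a=go(P(0,.33,.16),rot(35,-90),14,OP)
a=go(*cage(0,s=-.04,gap=.006),4,OP,a)
a=go(*cage(0,s=.02,gap=.006),6,OP,a)
q=o["q"];print((fk(q,L)[0]-o["tool_pos"]).round(4))
for th in range(0,121,20):
    p,M=cage(th);q,c=ik(p,M,q if th else [.59,.49,1.6,-.9,1.78,-.86]);print(th,p.round(3),round(c,3),q.round(2))
E
```

```text
t 7.9 pos [0.5305 0.3031 0.0398] q [ 0.72   0.746  1.368 -0.821  1.864  0.8  ] F [ 0.7  0.1 -0.3] op -0.0
[[ 0.023  0.999  0.024]
 [-0.912  0.03  -0.409]
 [-0.409 -0.013  0.912]]
t 7.9 pos [0.5305 0.3031 0.0398] q [ 0.72   0.746  1.368 -0.821  1.864  0.8  ] F [ 0.7  0.1 -0.3] op -0.0
[[ 0.023  0.999  0.024]
 [-0.912  0.03  -0.409]
 [-0.409 -0.013  0.912]]
14 x [-0.0056, -0.0047, 0.0058, -6.37, 0.57, 0.64, 0.04] |d| 0.0093 6.43
5 [0.514 0.313 0.082];10 [0.517 0.32  0.127];14 [0.533 0.326 0.16 ];
4 x [0.0253, -0.0029, -0.0, -0.0, -0.0, -2.0, 0.04] |d| 0.0254 2.0
4 [0.537 0.234 0.116];
6 x [0.01, -0.0003, -0.0, 0.0, -0.0, 0.0, 0.04] |d| 0.01 0.0
5 [0.538 0.189 0.095];6 [0.539 0.18  0.091];
[ 0.0003  0.0004 -0.0002]
0 [0.539 0.177 0.097] 0.0 [ 0.57  0.48  1.62 -0.89  1.73 -0.85]
20 [0.539 0.156 0.158] 0.0 [ 0.49  0.25  1.68 -0.75  1.64 -1.  ]
40 [0.541 0.115 0.209] 0.0 [ 0.35  0.05  1.74 -0.58  1.57 -1.19]
60 [0.543 0.058 0.244] 0.0 [ 0.15 -0.09  1.77 -0.36  1.52 -1.42]
80 [ 0.545 -0.007  0.256] 0.0 [-0.09 -0.15  1.77 -0.12  1.51 -1.69]
100 [ 0.547 -0.073  0.246] 0.0 [-0.33 -0.11  1.75  0.11  1.54 -1.94]
120 [ 0.549 -0.132  0.213] 0.0 [-0.52  0.02  1.71  0.31  1.61 -2.15]
```

Call:
{"fn": "arm_command", "kwargs": {"plan": [[[-0.008,0,0.012,0,0,0,0.04],[-0.0056,-0.0047,0.006,-6.37,0.57,0.64,0.04],[-0.0056,-0.0047,0.006,-6.37,0.57,0.64,0.04],[-0.0056,-0.0047,0.006,-6.37,0.57,0.64,0.04],[-0.0056,-0.0047,0.006,-6.37,0.57,0.64,0.04],[-0.0056,-0.0047,0.006,-6.37,0.57,0.64,0.04],[-0.0056,-0.0047,0.006,-6.37,0.57,0.64,0.04],[-0.0056,-0.0047,0.006,-6.37,0.57,0.64,0.04],[-0.0056,-0.0047,0.006,-6.37,0.57,0.64,0.04],[-0.0056,-0.0047,0.006,-6.37,0.57,0.64,0.04],[-0.0056,-0.0047,0.006,-6.37,0.57,0.64,0.04],[-0.0056,-0.0047,0.006,-6.37,0.57,0.64,0.04],[-0.0056,-0.0047,0.006,-6.37,0.57,0.64,0.04],[-0.0056,-0.0047,0.006,-6.37,0.57,0.64,0.04],[0,0,0,0,0,0,0.04],[0,0,0,0,0,0,0.04]]]}}

```text
t: 9.23
tool_pos: [0.5327, 0.3222, 0.1891]
tool_rot: [-0.738, 1.396, -0.759]
contact_force: [0.7, 0.6, -0.2]
opening: 0.0398
```

```bash
python3 - <<'E'
from h import *
a=go(*cage(0,s=-.03,gap=.006),5,OP)
a=go(*cage(0,s=.02,gap=.006),6,OP,a)
E
```

```text
t 9.23 pos [0.5327 0.3222 0.1891] q [ 0.713  0.49   1.371 -0.747  1.909 -0.862] F [ 0.7  0.6 -0.2] op 0.0398
[[ 0.029  0.03   0.999]
 [-0.822  0.569  0.007]
 [-0.568 -0.822  0.041]]
5 x [0.0246, 0.0029, 0.0001, -0.57, -0.03, -1.53, 0.04] |d| 0.0248 1.63
5 [0.537 0.225 0.112];
6 x [0.0083, -0.0003, -0.0, 0.0, -0.0, 0.0, 0.04] |d| 0.0083 0.0
5 [0.538 0.187 0.095];6 [0.539 0.18  0.091];
```

Call:
{"fn": "arm_command", "kwargs": {"plan": [[[0.0246,0.0029,0,-0.57,0,-1.53,0.04],[0.0246,0.0029,0,-0.57,0,-1.53,0.04],[0.0246,0.0029,0,-0.57,0,-1.53,0.04],[0.0246,0.0029,0,-0.57,0,-1.53,0.04],[0.012,0.0014,0,-0.3,0,-1.0,0.04],[0,0,0,0,0,0,0.04]]]}}

```text
t: 9.73
tool_pos: [0.535, 0.2327, 0.1194]
tool_rot: [-0.859, 1.369, -0.838]
contact_force: [-0.4, -0.6, -0.2]
opening: 0.0399
```

```bash
python3 - <<'E'
from h import *
a=go(*cage(0,s=.02,gap=.006),8,OP)
im=snap("top","top3.png");cv2.imwrite("pics/c3.png",cv2.resize(im[150:300,130:310,::-1],(720,600)))
E
```

```text
t 9.73 pos [0.535  0.2327 0.1194] q [ 0.636  0.513  1.529 -0.856  1.813 -0.839] F [-0.4 -0.6 -0.2] op 0.0399
[[ 0.031  0.004  1.   ]
 [-0.888  0.458  0.026]
 [-0.458 -0.889  0.017]]
8 x [0.0075, 0.0001, 0.0002, -0.14, -0.0, -0.03, 0.04] |d| 0.0075 0.15
5 [0.537 0.2   0.102];8 [0.539 0.18  0.091];
```

View pics/c3.png

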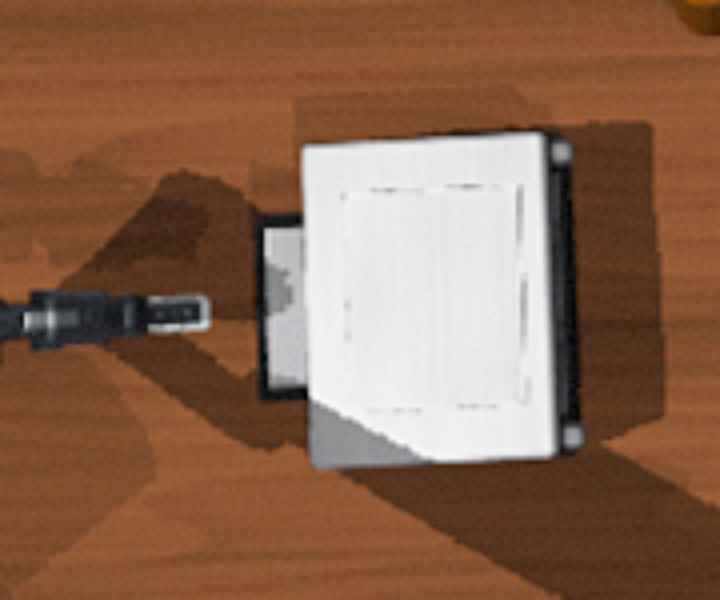

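The fingers (crop pixel ~180,313) stand in front of the handle flap (~283,305) and in line with it, with the tray no longer showing. Inserting now.

Call:
{"fn": "arm_command", "kwargs": {"plan": [[[0.0075,0,0,-0.14,0,0,0.04],[0.0075,0,0,-0.14,0,0,0.04],[0.0075,0,0,-0.14,0,0,0.04],[0.0075,0,0,-0.14,0,0,0.04],[0.0075,0,0,-0.14,0,0,0.04],[0.006,0,0,-0.14,0,0,0.04],[0.004,0,0,-0.14,0,0,0.04],[0,0,0,0,0,0,0.04]]]}}

```text
t: 10.45
tool_pos: [0.5394, 0.1912, 0.1011]
tool_rot: [-0.863, 1.37, -0.823]
contact_force: [0.4, -0.6, 0.3]
opening: 0.0398
```

```bash
python3 - <<'E'
from h import *
a=go(*cage(0,gap=.006),3,OP)
a=go(*cage(20),20,OP)
im=snap("side","side4.png");cv2.imwrite("pics/c4.png",cv2.resize(im[200:360,210:402,::-1],(720,600)))
E
```

```text
t 10.45 pos [0.5394 0.1912 0.1011] q [ 0.584  0.487  1.599 -0.879  1.74  -0.843] F [ 0.4 -0.6  0.3] op 0.0398
[[ 0.038 -0.006  0.999]
 [-0.885  0.464  0.036]
 [-0.464 -0.886  0.013]]
3 x [0.0049, 0.0012, -0.0004, -0.21, 0.13, -0.22, 0.04] |d| 0.0051 0.33
3 [0.539 0.18  0.091];
t 10.45 pos [0.5394 0.1912 0.1011] q [ 0.584  0.487  1.599 -0.879  1.74  -0.843] F [ 0.4 -0.6  0.3] op 0.0398
[[ 0.038 -0.006  0.999]
 [-0.885  0.464  0.036]
 [-0.464 -0.886  0.013]]
20 x [-0.0002, -0.0034, -0.0, -0.03, 0.02, 0.67, 0.04] |d| 0.0034 0.67
5 [0.539 0.184 0.116];10 [0.539 0.175 0.131];15 [0.539 0.166 0.145];20 [0.539 0.156 0.158];
```

Call:
{"fn": "arm_command", "kwargs": {"plan": [[[0.005,0.001,0,-0.2,0,-0.2,0.04],[0.005,0.001,0,-0.2,0,-0.2,0.04],[0.002,0,0,0,0,0,0.04],[0,0,0,0,0,0,0.04]]]}}

```text
t: 10.83
tool_pos: [0.5403, 0.1814, 0.0936]
tool_rot: [-0.873, 1.37, -0.824]
contact_force: [0.3, -0.4, -0.5]
opening: 0.0402
```

```bash
python3 - <<'E'
from h import *
a=go(*cage(20),20,OP)
E
```

```text
t 10.83 pos [0.5403 0.1814 0.0936] q [ 0.573  0.491  1.613 -0.889  1.725 -0.844] F [ 0.3 -0.4 -0.5] op 0.0402
[[ 0.039 -0.012  0.999]
 [-0.888  0.458  0.04 ]
 [-0.458 -0.889  0.007]]
20 x [-0.0008, -0.0034, -0.0001, -0.01, 0.02, 0.69, 0.04] |d| 0.0035 0.69
5 [0.54  0.177 0.11 ];10 [0.54  0.171 0.127];15 [0.54  0.164 0.143];20 [0.539 0.156 0.158];
```

Call:
{"fn": "arm_command", "kwargs": {"plan": [[[-0.0008,-0.0034,0,0,0,0.69,0.04],[-0.0008,-0.0034,0,0,0,0.69,0.04],[-0.0008,-0.0034,0,0,0,0.69,0.04],[-0.0008,-0.0034,0,0,0,0.69,0.04],[-0.0008,-0.0034,0,0,0,0.69,0.04],[-0.0008,-0.0034,0,0,0,0.69,0.04],[-0.0008,-0.0034,0,0,0,0.69,0.04],[-0.0008,-0.0034,0,0,0,0.69,0.04],[-0.0008,-0.0034,0,0,0,0.69,0.04],[-0.0008,-0.0034,0,0,0,0.69,0.04]]]}}

```text
t: 11.67
tool_pos: [0.54, 0.1722, 0.1283]
tool_rot: [-0.771, 1.414, -0.714]
contact_force: [-0.3, 2.8, -2.1]
opening: 0.0399
```

```bash
python3 - <<'E'
from h import *
a=go(*cage(20),10,OP)
a=go(*cage(40),20,OP)
im=snap("side","side4.png");cv2.imwrite("pics/c4.png",cv2.resize(im[180:340,210:402,::-1],(720,600)))
E
```

```text
t 11.67 pos [0.54   0.1722 0.1283] q [ 0.535  0.358  1.656 -0.811  1.67  -0.923] F [-0.3  2.8 -2.1] op 0.0399
[[ 0.038 -0.02   0.999]
 [-0.816  0.576  0.043]
 [-0.577 -0.817  0.006]]
10 x [-0.0006, -0.0033, -0.0001, 0.0, 0.06, 0.58, 0.04] |d| 0.0034 0.58
5 [0.54  0.165 0.144];10 [0.539 0.156 0.158];
t 11.67 pos [0.54   0.1722 0.1283] q [ 0.535  0.358  1.656 -0.811  1.67  -0.923] F [-0.3  2.8 -2.1] op 0.0399
[[ 0.038 -0.02   0.999]
 [-0.816  0.576  0.043]
 [-0.577 -0.817  0.006]]
20 x [-0.0008, -0.0049, -0.0001, 0.0, 0.03, 0.99, 0.04] |d| 0.005 0.99
5 [0.54  0.161 0.15 ];10 [0.54  0.147 0.171];15 [0.541 0.132 0.191];20 [0.541 0.115 0.209];
```

View pics/c4.png

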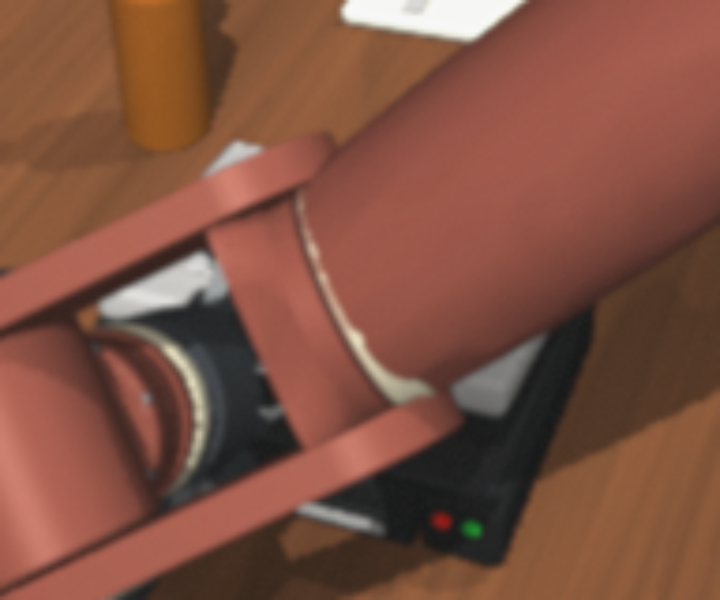

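The lid is rising: a gap shows over the base's right edge, and the force of about 3.5 N is normal to the flap. Continuing.

Call:
{"fn": "arm_command", "kwargs": {"plan": [[[-0.0008,-0.0049,0,0,0,0.99,0.04],[-0.0008,-0.0049,0,0,0,0.99,0.04],[-0.0008,-0.0049,0,0,0,0.99,0.04],[-0.0008,-0.0049,0,0,0,0.99,0.04],[-0.0008,-0.0049,0,0,0,0.99,0.04],[-0.0008,-0.0049,0,0,0,0.99,0.04],[-0.0008,-0.0049,0,0,0,0.99,0.04],[-0.0008,-0.0049,0,0,0,0.99,0.04],[-0.0008,-0.0049,0,0,0,0.99,0.04],[-0.0008,-0.0049,0,0,0,0.99,0.04],[-0.0008,-0.0049,0,0,0,0.99,0.04],[-0.0008,-0.0049,0,0,0,0.99,0.04],[-0.0008,-0.0049,0,0,0,0.99,0.04],[-0.0008,-0.0049,0,0,0,0.99,0.04],[-0.0008,-0.0049,0,0,0,0.99,0.04],[-0.0008,-0.0049,0,0,0,0.99,0.04],[-0.0008,-0.0049,0,0,0,0.99,0.04],[-0.0008,-0.0049,0,0,0,0.99,0.04]]]}}

```text
t: 13.22
tool_pos: [0.5418, 0.1153, 0.2109]
tool_rot: [-0.507, 1.496, -0.448]
contact_force: [-0.1, 2.1, -0.7]
opening: 0.0395
```

```bash
python3 - <<'E'
from h import *
a=go(*cage(60),20,OP)
E
```

```text
t 13.22 pos [0.5418 0.1153 0.2109] q [ 0.353  0.048  1.739 -0.581  1.561 -1.189] F [-0.1  2.1 -0.7] op 0.0395
[[ 0.031 -0.029  0.999]
 [-0.574  0.818  0.042]
 [-0.819 -0.574  0.008]]
20 x [-0.0001, -0.0033, -0.0001, 0.01, 0.03, 0.7, 0.04] |d| 0.0033 0.7
5 [0.542 0.102 0.22 ];10 [0.542 0.088 0.229];15 [0.543 0.073 0.237];20 [0.543 0.058 0.244];
```

Call:
{"fn": "arm_command", "kwargs": {"plan": [[[0,-0.0033,0,0,0,0.7,0.04],[0,-0.0033,0,0,0,0.7,0.04],[0,-0.0033,0,0,0,0.7,0.04],[0,-0.0033,0,0,0,0.7,0.04],[0,-0.0033,0,0,0,0.7,0.04],[0,-0.0033,0,0,0,0.7,0.04],[0,-0.0033,0,0,0,0.7,0.04],[0,-0.0033,0,0,0,0.7,0.04],[0,-0.0033,0,0,0,0.7,0.04],[0,-0.0033,0,0,0,0.7,0.04],[0,-0.0033,0,0,0,0.7,0.04],[0,-0.0033,0,0,0,0.7,0.04],[0,-0.0033,0,0,0,0.7,0.04],[0,-0.0033,0,0,0,0.7,0.04],[0,-0.0033,0,0,0,0.7,0.04],[0,-0.0033,0,0,0,0.7,0.04],[0,-0.0033,0,0,0,0.7,0.04],[0,-0.0033,0,0,0,0.7,0.04]]]}}

```text
t: 14.72
tool_pos: [0.5438, 0.0563, 0.2436]
tool_rot: [-0.319, 1.535, -0.259]
contact_force: [0.1, 1.1, 0.5]
opening: 0.04
```

```bash
python3 - <<'E'
from h import *
a=go(*cage(72),16,OP)
im=snap("side","side5.png");cv2.imwrite("pics/c5.png",cv2.resize(im[130:330,190:430,::-1],(720,600)))
E
```

```text
t 14.72 pos [0.5438 0.0563 0.2436] q [ 0.152 -0.098  1.773 -0.369  1.506 -1.427] F [0.1 1.1 0.5] op 0.04
[[ 0.023 -0.035  0.999]
 [-0.361  0.932  0.041]
 [-0.932 -0.361  0.009]]
16 x [0.0001, -0.0024, -0.0001, 0.01, 0.04, 0.54, 0.04] |d| 0.0024 0.54
5 [0.544 0.045 0.247];10 [0.544 0.034 0.251];15 [0.544 0.022 0.253];16 [0.544 0.02  0.254];
```

View pics/c5.png

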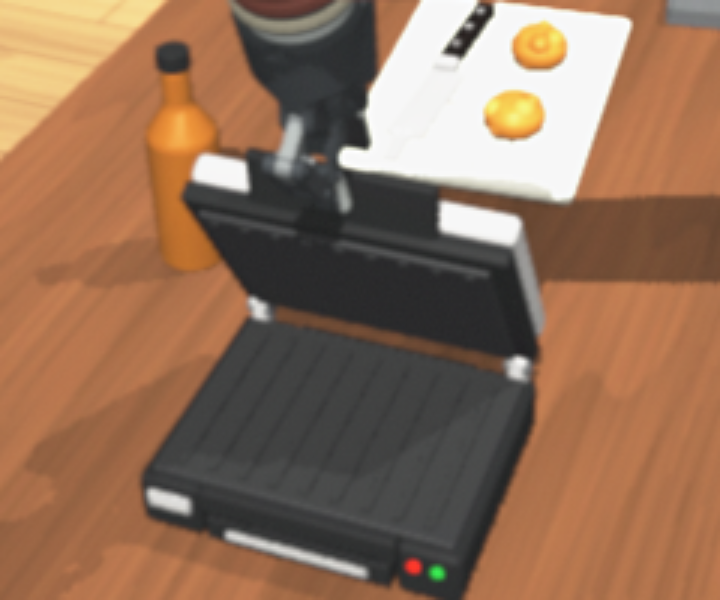

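The lid is at about 60° with the fingers straddling the handle flap (crop ~315,175) without pinching it, and the tray strip is flush. Going slowly through the balance point.

Call:
{"fn": "arm_command", "kwargs": {"plan": [[[0,-0.0024,0,0,0,0.54,0.039],[0,-0.0024,0,0,0,0.54,0.038],[0,-0.0024,0,0,0,0.54,0.037],[0,-0.0024,0,0,0,0.54,0.036],[0,-0.0024,0,0,0,0.54,0.035],[0,-0.0024,0,0,0,0.54,0.034],[0,-0.0024,0,0,0,0.54,0.033],[0,-0.0024,0,0,0,0.54,0.033],[0,-0.0024,0,0,0,0.54,0.033],[0,-0.0024,0,0,0,0.54,0.033],[0,-0.0024,0,0,0,0.54,0.033],[0,-0.0024,0,0,0,0.54,0.033]]]}}

```text
t: 15.77
tool_pos: [0.5444, 0.0246, 0.2524]
tool_rot: [-0.224, 1.55, -0.163]
contact_force: [0.8, 0.3, -0.1]
opening: 0.0328
```

```bash
python3 - <<'E'
from h import *
a=go(*cage(85,op=.033),20,.033)
E
```

```text
t 15.77 pos [0.5444 0.0246 0.2524] q [ 0.034 -0.14   1.778 -0.248  1.497 -1.558] F [ 0.8  0.3 -0.1] op 0.0328
[[ 0.017 -0.037  0.999]
 [-0.244  0.969  0.04 ]
 [-0.97  -0.245  0.007]]
20 x [0.0002, -0.0022, -0.0, 0.01, 0.02, 0.53, 0.033] |d| 0.0023 0.53
5 [0.545 0.013 0.254];10 [0.545 0.002 0.255];15 [ 0.545 -0.009  0.256];20 [ 0.546 -0.02   0.256];
```

Call:
{"fn": "arm_command", "kwargs": {"plan": [[[0,-0.0022,0,0,0,0.53,0.033],[0,-0.0022,0,0,0,0.53,0.033],[0,-0.0022,0,0,0,0.53,0.033],[0,-0.0022,0,0,0,0.53,0.033],[0,-0.0022,0,0,0,0.53,0.033],[0,-0.0022,0,0,0,0.53,0.033],[0,-0.0022,0,0,0,0.53,0.033],[0,-0.0022,0,0,0,0.53,0.033],[0,-0.0022,0,0,0,0.53,0.033],[0,-0.0022,0,0,0,0.53,0.033],[0,-0.0022,0,0,0,0.53,0.033],[0,-0.0022,0,0,0,0.53,0.033],[0,-0.0022,0,0,0,0.53,0.033],[0,-0.0022,0,0,0,0.53,0.033],[0,-0.0022,0,0,0,0.53,0.033],[0,-0.0022,0,0,0,0.53,0.033]]]}}

```text
t: 17.1
tool_pos: [0.5456, -0.0146, 0.2591]
tool_rot: [-0.097, 1.561, -0.035]
contact_force: [0.6, -0.2, -1.3]
opening: 0.033
```

```bash
python3 - <<'E'
from h import *
a=go(*cage(100,op=.033),20,.033)
im=snap("side","side6.png");cv2.imwrite("pics/c6.png",cv2.resize(im[130:330,190:430,::-1],(720,600)))
print([(d["conf"],w("side",d["at"]).round(3)) for d in mark_of("side","handle_edge")])
E
```

```text
t 17.1 pos [ 0.5456 -0.0146  0.2591] q [-0.121 -0.159  1.772 -0.082  1.509 -1.726] F [ 0.6 -0.2 -1.3] op 0.033
[[ 0.01  -0.039  0.999]
 [-0.084  0.996  0.039]
 [-0.996 -0.084  0.007]]
20 x [0.0006, -0.0028, -0.0, 0.01, 0.02, 0.59, 0.033] |d| 0.0028 0.59
5 [ 0.546 -0.029  0.257];10 [ 0.547 -0.043  0.254];15 [ 0.547 -0.056  0.25 ];20 [ 0.547 -0.07   0.246];
[(0.75, array([ 0.546, -0.005,  0.278]))]
```

View pics/c6.png

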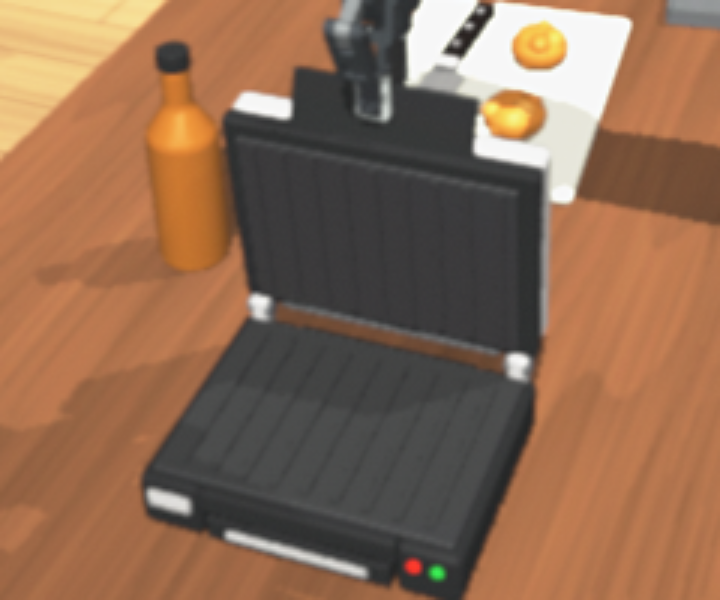

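The lid stands at about 83° with the flap (crop ~385,95) still between the fingers. Continuing down the back side.

Call:
{"fn": "arm_command", "kwargs": {"plan": [[[0.0008,-0.0026,0,0,0,0.59,0.033],[0.0008,-0.0026,0,0,0,0.59,0.033],[0.0008,-0.0026,0,0,0,0.59,0.033],[0.0008,-0.0026,0,0,0,0.59,0.033],[0.0008,-0.0026,0,0,0,0.59,0.033],[0.0008,-0.0026,0,0,0,0.59,0.033],[0.0008,-0.0026,0,0,0,0.59,0.033],[0.0008,-0.0026,0,0,0,0.59,0.033],[0.0008,-0.0026,0,0,0,0.59,0.033],[0.0008,-0.0026,0,0,0,0.59,0.033],[0.0008,-0.0026,0,0,0,0.59,0.033],[0.0008,-0.0026,0,0,0,0.59,0.033],[0.0008,-0.0026,0,0,0,0.59,0.033],[0.0008,-0.0026,0,0,0,0.59,0.033],[0.0008,-0.0026,0,0,0,0.59,0.033],[0.0008,-0.0026,0,0,0,0.59,0.033]]]}}

```text
t: 18.53
tool_pos: [0.5478, -0.0615, 0.2457]
tool_rot: [0.044, 1.563, 0.105]
contact_force: [0.3, -1.5, 1.4]
opening: 0.0328
```

```bash
python3 - <<'E'
from h import *
a=go(*cage(110,op=.033),16,.033)
snap("side","side7.png")
print([(d["conf"],w("side",d["at"]).round(3)) for d in mark_of("side","handle_edge")])
E
```

```text
t 18.53 pos [ 0.5478 -0.0615  0.2457] q [-0.294 -0.125  1.764  0.092  1.526 -1.909] F [ 0.3 -1.5  1.4] op 0.0328
[[ 0.004 -0.039  0.999]
 [ 0.095  0.995  0.039]
 [-0.995  0.095  0.008]]
16 x [0.0004, -0.0026, -0.0001, 0.02, 0.03, 0.54, 0.033] |d| 0.0026 0.54
5 [ 0.548 -0.074  0.242];10 [ 0.548 -0.086  0.238];15 [ 0.548 -0.098  0.234];16 [ 0.548 -0.101  0.233];
[(0.87, array([ 0.545, -0.075,  0.268]))]
```

Call:
{"fn": "arm_command", "kwargs": {"plan": [[[0.0006,-0.0026,0,0,0,0.54,0.033],[0.0006,-0.0026,0,0,0,0.54,0.033],[0.0006,-0.0026,0,0,0,0.54,0.033],[0.0006,-0.0026,0,0,0,0.54,0.033],[0.0006,-0.0026,0,0,0,0.54,0.033],[0.0006,-0.0026,0,0,0,0.54,0.033],[0.0006,-0.0026,0,0,0,0.54,0.033],[0.0006,-0.0026,0,0,0,0.54,0.033],[0.0006,-0.0026,0,0,0,0.54,0.033],[0.0006,-0.0026,0,0,0,0.54,0.033],[0,0,0,0,0,0,0.033]]]}}

```text
t: 19.55
tool_pos: [0.5484, -0.0887, 0.2337]
tool_rot: [0.127, 1.563, 0.188]
contact_force: [0.1, 0.3, 1.4]
opening: 0.0332
```

```bash
python3 - <<'E'
from h import *
st();snap("side","side8.png")
print([(d["conf"],w("side",d["at"]).round(3)) for d in mark_of("side","handle_edge")]);print(P(0,*0.213*np.array([np.cos(2.037),np.sin(2.037)])+[0,.064]))
E
```

```text
t 19.55 pos [ 0.5484 -0.0887  0.2337] q [-0.388 -0.082  1.751  0.185  1.551 -2.009] F [0.1 0.3 1.4] op 0.0332
[[-0.002 -0.039  0.999]
 [ 0.199  0.979  0.038]
 [-0.98   0.199  0.006]]
[(0.7, array([ 0.543, -0.102,  0.257]))]
[ 0.54835101 -0.0996857   0.25426889]
```

Call:
{"fn": "arm_command", "kwargs": {"plan": [[[0,-0.003,0,0,0,0,0.033],[0,-0.001,0,0,0,0,0.033],[0,0,0,0,0,0,0.033]]]}}

```text
t: 19.9
tool_pos: [0.549, -0.0918, 0.2338]
tool_rot: [0.125, 1.561, 0.189]
contact_force: [0.1, -0.1, 0.8]
opening: 0.0332
```

Call:
{"fn": "arm_command", "kwargs": {"plan": [[[-0.004,0,0,0,0,0,0.033],[-0.006,0,0,0,0,0,0.033],[-0.006,0,0,0,0,0,0.033],[-0.008,0,0,0,0,0,0.033],[-0.01,0,0,0,0,0,0.033],[-0.015,0,0,0,0,0,0.033],[-0.02,0,0,0,0,0,0.033],[-0.02,0,0,0,0,0,0.033],[-0.02,0,0,0,0,0,0.033],[0,0,0,0,0,0,0.033],[0,0,0,0,0,0,0.033]]]}}

```text
t: 20.82
tool_pos: [0.5493, -0.115, 0.3534]
tool_rot: [0.122, 1.557, 0.188]
contact_force: [0.7, -0.5, -1.1]
opening: 0.033
```

```bash
python3 - <<'E'
from h import *
st();im=snap("side","side9.png");cv2.imwrite("pics/c9.png",cv2.resize(im[100:340,200:440,::-1],(600,600)))
for t in("handle_edge","tray_face","oil_bottle","knife","croquette_a"):print(t,[(round(d["conf"],2),w("side",d["at"]).round(3)) for d in mark_of("side",t)[:2]])
E
```

```text
t 20.82 pos [ 0.5493 -0.115   0.3534] q [-0.43  -0.111  1.582  0.184  1.747 -2.018] F [ 0.7 -0.5 -1.1] op 0.033
[[ 0.004 -0.042  0.999]
 [ 0.197  0.98   0.041]
 [-0.98   0.196  0.012]]
handle_edge [(0.8, array([ 0.545, -0.101,  0.256]))]
tray_face [(0.96, array([0.54 , 0.176, 0.02 ]))]
oil_bottle [(0.84, array([ 0.762, -0.11 , -0.001])), (0.54, array([ 0.658, -0.424,  0.014]))]
knife [(0.56, array([ 0.658, -0.423,  0.016]))]
croquette_a [(0.72, array([ 0.577, -0.491,  0.018])), (0.48, array([ 0.566, -0.363,  0.013]))]
```

View pics/c9.png

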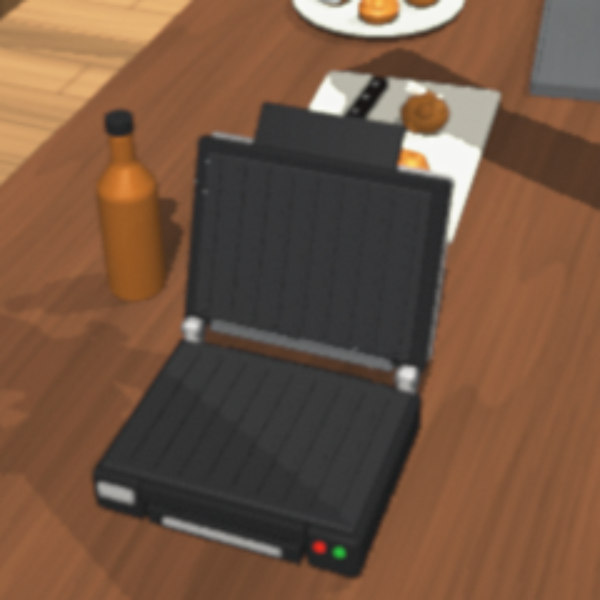

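The lid leans back on its stop by itself. The tray strip (crop ~220,535) is flush, and the bystanders are where they were.

```bash
python3 -c "
from station import finish_job;print(finish_job())"
```

```text
the job is handed in; nothing more can be done
None
```

The tray is fully home and the lid is open, leaning back on its stop with the arm clear of it. The job was handed in at about 21 s of robot time.

- **Tray:** I pushed it in with the closed fingertips until it stopped solidly at about 23 N. The last camera check put its face at y = 0.176, against about 0.174 for flush. That is within the camera's 4 mm accuracy.
- **Lid:** I raised it from under the handle with one fingertip. The other finger stayed loosely behind the flap and never closed on it, so the lid could be lowered gently onto its stop. From the balance point on, that meant the inner side of that finger carried the lid. The last check found the handle edge within about 3 mm of its fully open position, and it stayed there after the fingers withdrew.
- **Bottle, knife and croquettes:** they were found at their starting positions, within the camera's accuracy.

**One flaw:** before the tray push, the tool overshot and pressed on the worktop at about 58 N upward (about 67 N in all). I backed it off at once. By the geometry it was the fingertips and not the gripper body that touched, but I could not confirm this directly. If it was the body, that would exceed the 40 N limit.

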